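# Take a small stone tower apart and bed each stone in its packing tray

### The job

The little stone tower on the desk has been dry-fitted and is now to be packed for delivery: take it apart and bed each of its four stones in the one plywood tray whose recess is cut for it - the pointed finial in the small round recess, the roof stone in the smaller square one, the belly stone in the large round one and the base block in the large square one. Set each stone down gently and upright, flat on the felt at the bottom of its recess; do not drop a stone or tip one over.

Things in the scene. Friction and masses are not known exactly. Their poses are not given: they have to be found in the camera images.
- finial_centre (a point): finial, top stone of the tower: round, 40 mm across, 64 mm high, a bowl below and a pointed jewel above with a groove between; 0.15 kg. Grip it round both swellings (40 mm across at 12-23 and 37-43 mm above its underside). Point: on its axis, 32 mm above its underside; z up. A socket below sits loosely over the roof stone's tenon (7 mm high): lift straight up
- roof_stone_centre (a point): roof stone, second from the top: square, upright eaves 56 x 56 mm from its underside up to 24 mm, then a hollow slope to a small flat top at 41 mm, with a 7 mm tenon on it; 0.22 kg. Grip it across two eave faces. Point: on its axis, 20.5 mm above its underside; x, y square to the eave faces, z up. It sits loosely over the belly stone's 7 mm high tenon
- round_stone_centre (a point): belly stone, third from the top: round, barrel-shaped, 66 mm across at half height, 46 mm at its flat top and underside, 48 mm high, plus a 7 mm tenon on top; 0.33 kg. Point: on its axis, 24 mm above its underside; z up. It sits loosely (3.5 mm clearance) over the base block's 7 mm high tenon
- base_block_centre (a point): base block, lowest of the four stones: plain block 68 x 68 mm, 46 mm high, plus a 7 mm tenon on top; 0.55 kg. Point: on its axis, 23 mm above its underside; x, y square to its upright faces, z up. It stands loose on a two-stepped stone plinth slab, 104 mm square and 24 mm high, fixed to the desk
- tray_finial_recess (a point): low square packing tray for the finial (its foot is 34 to 39 mm across): plywood board on two battens, 94 mm square, 30 mm high, fixed to the desk, with one small round recess 54 mm across in its top, 8 mm deep, upright walls, grey felt on the flat floor. Point: centre of the recess floor, 22 mm above the desk; x, y along the tray's sides, z up
- tray_roof_recess (a point): low square packing tray for the roof stone (56 mm square): plywood board on two battens, 112 mm square, 30 mm high, fixed to the desk, with one smaller square recess 72 x 72 mm in its top, 8 mm deep, upright walls, grey felt on the flat floor. Point: centre of the recess floor, 22 mm above the desk; x, y along the tray's sides, z up
- tray_round_recess (a point): low square packing tray for the belly stone (46 mm across at its foot, 58 mm at the height of the rim): plywood board on two battens, 116 mm square, 30 mm high, fixed to the desk, with one large round recess 76 mm across in its top, 8 mm deep, upright walls, grey felt on the flat floor. Point: centre of the recess floor, 22 mm above the desk; x, y along the tray's sides, z up
- tray_base_recess (a point): low square packing tray for the base block (68 mm square): plywood board on two battens, 124 mm square, 30 mm high, fixed to the desk, with one large square recess 84 x 84 mm in its top, 8 mm deep, upright walls, grey felt on the flat floor. Point: centre of the recess floor, 22 mm above the desk; x, y along the tray's sides, z up
Not all that is in view belongs to the job. What is shaped like the part that bears round_stone_centre but green is not meant.

How it is judged (in metres and radians):
At the end, for the whole second after the job is handed in: Each of the four stones rests in its own tray: its axis within 13 mm of the middle of the recess, its underside within 4 mm of the recess floor, upright within 7 degrees, and at rest (below 20 mm/s) (horizontal distance between finial_centre and tray_finial_recess below 0.013 m and z of finial_centre in the frame of tray_finial_recess below 0.036 m and angle between each of finial_centre, roof_stone_centre, round_stone_centre, base_block_centre's own z axis and vertical below 0.12 rad and linear speed of each of finial, roof_stone, round_stone, base_block below 0.02 m/s and horizontal distance between roof_stone_centre and tray_roof_recess below 0.013 m and z of roof_stone_centre in the frame of tray_roof_recess below 0.0245 m and horizontal distance between round_stone_centre and tray_round_recess below 0.013 m and z of round_stone_centre in the frame of tray_round_recess below 0.028 m and horizontal distance between base_block_centre and tray_base_recess below 0.013 m and z of base_block_centre in the frame of tray_base_recess below 0.027 m); the robot touches nothing.
It fails at once if a stone is dropped (moves faster than 0.7 m/s, a fall of about 25 mm, while the fingers do not hold it) ((linear speed of finial above 0.7 m/s and contact force between the fingers and finial below 0.1 N) or (linear speed of roof_stone above 0.7 m/s and contact force between the fingers and roof_stone below 0.1 N) or (linear speed of round_stone above 0.7 m/s and contact force between the fingers and round_stone below 0.1 N) or (linear speed of base_block above 0.7 m/s and contact force between the fingers and base_block below 0.1 N)).
It fails at once if a stone is tipped over (leans more than 34 degrees) (angle between any of finial_centre, roof_stone_centre, round_stone_centre, base_block_centre's own z axis and vertical above 0.6 rad).
It also fails if it takes over 104 s, if anything falls off the work surface, if the arm or the gripper's body presses on something with over 40 N, if the wrist force passes 120 N, or if a joint passes its speed limit or range.

### The arm

A 6-joint arm with a two-finger parallel gripper is mounted at the origin on a cart in front of the work surface, level with it; the furniture and walls round the work are solid. World frame = base frame: x ahead of the robot, y to its left, z up, the work surface at z = 0. Lengths are in mm, angles in rad, forces in N, time in s.
With the tool pointing down it reaches from about 350 to 975 mm from the base axis. Payload 7.1 kg.
Tool frame: the origin (TCP) lies between the finger pads; the fingertips stand 19 mm ahead of it and the grasp point (between the pads) is the TCP (ctrl.tcp_to_tips is the distance from the TCP to the fingertips, in mm); z points along the fingers, y is the line along which they close (so a half turn about z gives the same grasp; the last joint's range is limited). The gripper opens to 88 mm and grips with 3 to 60 N. Pads are 20 mm wide; open, the fingers measure 115 mm over their backs; the gripper's body (75 mm by 178 mm) begins 61 mm behind the grasp point.
Start: joints at [-1.298, 0.423, 1.63, -0, 1.089, -0.019], TCP at [179.816, -598.557, 211.375] pointing down, gripper open.
Joint ranges: [-3, 3], [-0.9, 2.11], [0.09, 2.58], [-1.31, 4.45], [0.11, 2.69], [-2.54, 2.54]. Speed limits (rad/s): [2.39, 2.39, 3.01, 3.14, 3.14, 3.14].

### API

Orientations are given as a rotation vector (axis times angle).
In Python, from workcell import status, optics, ctrl gives the robot as it stands. The module is installed in compiled form; this text tells all that it offers.
- The arm moves only by the shell command python3 -m inch 'ROWS'. ROWS is JSON, a list that holds one entry, the list of rows, each a list of 7 numbers: the shift along the tool's x, y, z in mm, then the turn, a rotation vector about the tool's x, y, z in rad, then the opening in per cent of the stroke, from 0 (shut) to 100 (fully open). A call has 1 to 20 rows; each row is the pose to reach, as a shift and turn from the pose commanded when the call began, along the tool's axes at that moment; what a row does not reach only later rows make up. A row lasts 1/10 s, in which the tool goes at most 50 mm and 8.59 degrees, less where a joint would pass 70% of its speed; a pose out of reach is approached as far as the arm can. A call with a gripper value outside its range is refused whole. The fingers move at their own pace and stop on an object; the grip force is fixed at half the most. Time passes only in rows, so rows that repeat a pose let the fingers close. It gives the time, the measured TCP pose, the force, the opening and the grip force at its end, in the units of the state.
- status.get_obs(): the state, without advancing time (a new reading comes with each control period).
- optics.get_image(name): name is "scene" or "top" or "wrist"; returns a dict with "frame" (400x640x3 uint8, red, green, blue), "fx", "fy", "cx", "cy" (pixels), "rvec" (rotation vector, rad) and "tvec" (3), from world to camera coordinates, as OpenCV has them; the wrist camera has in their place "hand_eye" (4x4, takes a point from camera to tool coordinates, whose origin is the TCP and whose axes are the flange's). Camera axes: x right, y down, z forward; pixel columns grow to the right and rows downward; lengths in mm; the calibration is good to about 2 mm. A picture is of the moment at which its call begins: read the wrist's pose just before it. There is no depth.
- ctrl.close_job(): hands the job in; it is judged then, once.
The state is a dict: "t": time; "qpos": joint angles; "qvel": joint speeds; "joint_torque": joint torques, N m; "ee_pos": TCP position; "orientation": TCP orientation; "ft_force": force on the tool from outside, world axes, zero at the start; "moment": the same for the moment, N m; "width": finger opening in mm; "grasp_force": force on a finger pad.
Only numpy, scipy, OpenCV 4.12 (cv2) and the standard library are available. Lean on these libraries where they do the work, as an engineer would, in place of code of your own. Each camera call takes 0.05 s, during which the arm holds its last target. There are 200 camera calls.

## Working session

There is one attempt and no reset: what is moved stays moved. The work goes in short steps, Python scripts to look and compute and a shell command to move; the robot and the scene stay as the last step left them, time stands still between calls to the robot, and variables do not carry over. Pictures are saved under pics/ and viewed, at most 14 in all, crops included, and the job is handed in when it is done.

```bash
mkdir -p pics
cat > h.py <<'E'
import numpy as np, cv2, json
from workcell import status, optics, ctrl
R=lambda v: cv2.Rodrigues(np.array(v,float))[0]
def grab(n,save=None):
    o=status.get_obs(); d=optics.get_image(n)
    if n=="wrist":
        H=np.array(d["hand_eye"]); Rt=R(o["orientation"]); Rc=Rt@H[:3,:3]; c=Rt@H[:3,3]+np.array(o["ee_pos"])
    else:
        Rw=R(np.ravel(d["rvec"])); Rc=Rw.T; c=-Rw.T@np.ravel(d["tvec"])
    K=(d["fx"],d["fy"],d["cx"],d["cy"])
    if save: cv2.imwrite(f"pics/{save}.png",d["frame"][:,:,::-1])
    return d["frame"],K,Rc,c
def ray(K,Rc,c,u,v,z):
    r=Rc@np.array([(u-K[2])/K[0],(v-K[3])/K[1],1.]); return c+r*(z-c[2])/r[2]
def proj(K,Rc,c,p):
    q=Rc.T@(np.array(p,float)-c); return np.array([K[0]*q[0]/q[2]+K[2],K[1]*q[1]/q[2]+K[3]])
E
python3 - <<'E'
from h import *
for n in ("scene","top"):
    f,K,Rc,c=grab(n,n+"0"); print(n,K,c.round(),Rc.round(2).tolist())
o=status.get_obs(); print(o)
E
```

```text
scene (392.5676415937864, 392.5676415937864, 320.6421750574126, 195.42198334942785) [-176.  641.  709.] [[-0.67, -0.4, 0.63], [-0.74, 0.36, -0.57], [-0.0, -0.84, -0.54]]
top (389.48221454941347, 389.48221454941347, 318.54579080978954, 198.8625222497497) [ 450.   27. 1027.] [[0.03, -1.0, 0.07], [-1.0, -0.03, 0.01], [-0.01, -0.07, -1.0]]
{'t': 0.1, 'qpos': array([-1.29797693e+00,  4.23769458e-01,  1.63058940e+00, -9.84471997e-06,
        1.08862792e+00, -1.89934947e-02]), 'qvel': array([ 2.38581000e-03, -1.78170056e-03, -3.54165767e-03,  4.50613301e-04,
        8.29647301e-05, -1.05127779e-04]), 'joint_torque': array([-1.69611238e-03, -5.45612669e+01, -2.74325895e+01,  6.44044136e-02,
        1.88184920e-02, -6.13519023e-05]), 'ee_pos': array([ 179.69213937, -598.07182706,  210.68580553]), 'orientation': array([-3.10684355e+00, -4.56560165e-01,  2.90638611e-04]), 'ft_force': array([-0.36242978,  0.30407044, -0.53120229]), 'moment': array([0.01112108, 0.01280379, 0.03314417]), 'grasp_force': 0.0, 'width': 87.64392088579389}
```

View pics/scene0.png

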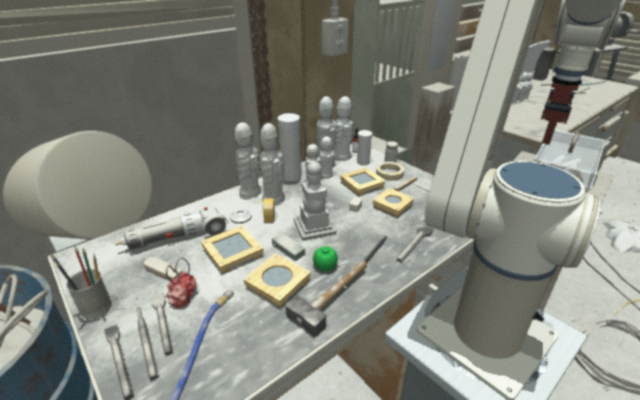

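View pics/top0.png

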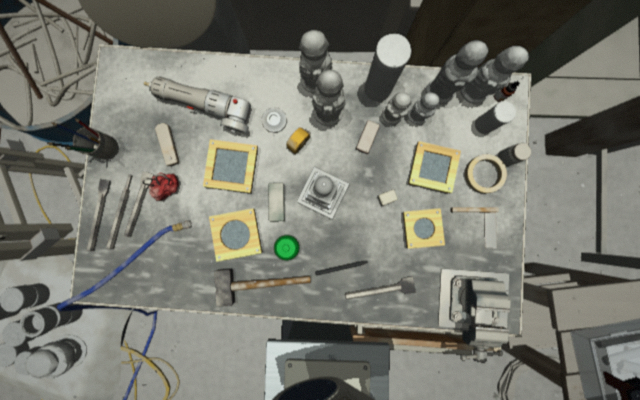

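Top picture: the tower is at (324,188). Trays: large square (232,165), large round (235,235), smaller square (435,167), small round (424,229). The green lookalike at (286,247) is not meant. Grey statuettes at (328,90), (400,105) and (425,105) are lookalikes too, but they don't stand on a plinth. Next I measure and check one crop.

Run:
```python
from h import *
f,K,Rc,c=grab("top")
hsv=cv2.cvtColor(f,cv2.COLOR_RGB2HSV)
m=cv2.inRange(hsv,(15,70,120),(35,255,255))
m=cv2.morphologyEx(m,cv2.MORPH_CLOSE,np.ones((3,3)))
cs,h=cv2.findContours(m,cv2.RETR_CCOMP,cv2.CHAIN_APPROX_NONE)
for i,k in enumerate(cs):
    if cv2.contourArea(k)<600 or h[0][i][3]>=0: continue
    P=np.array([ray(K,Rc,c,*p[0],30)[:2] for p in k],np.float32)
    r=cv2.minAreaRect(P); s='rect %s %s %.1f'%(np.round(r[0]),np.round(r[1]),r[2])
    j=h[0][i][2]
    while j>=0:
        if cv2.contourArea(cs[j])>150:
            Q=np.array([ray(K,Rc,c,*p[0],30)[:2] for p in cs[j]],np.float32); M=cv2.minAreaRect(Q); s+=' hole %s %s'%(np.round(M[0]),np.round(M[1]))
        j=h[0][j][0]
    print(k[:,0].mean(0).round(),s)
t=cv2.resize(f[150:230,284:364],(560,560),interpolation=cv2.INTER_CUBIC)
g,K2,Rc2,c2=grab("scene")
s=cv2.resize(g[135:245,285:345],None,fx=5.09,fy=5.09,interpolation=cv2.INTER_CUBIC)[:560]
if s.shape[0]<560: s=np.pad(s,((0,560-s.shape[0]),(0,0),(0,0)))
im=np.hstack([t[:,:,::-1],s[:,:,::-1]])[:,:800]; cv2.imwrite("pics/c1.png",im)
for u,v in ((324,185),): print(ray(K,Rc,c,u,v,200))
```

```text
[235. 235.] rect [422. 247.] [116. 118.] 12.3 hole [423. 245.] [75. 75.]
[424. 228.] rect [ 452. -235.] [95. 95.] 7.4 hole [ 453. -234.] [56. 53.]
[435. 167.] rect [ 611. -261.] [112. 113.] 78.4 hole [ 611. -261.] [76. 77.]
[230. 166.] rect [598. 267.] [126. 126.] 83.8 hole [599. 267.] [88. 87.]
[537.51121164  23.10677385 200.        ]
```

View pics/c1.png

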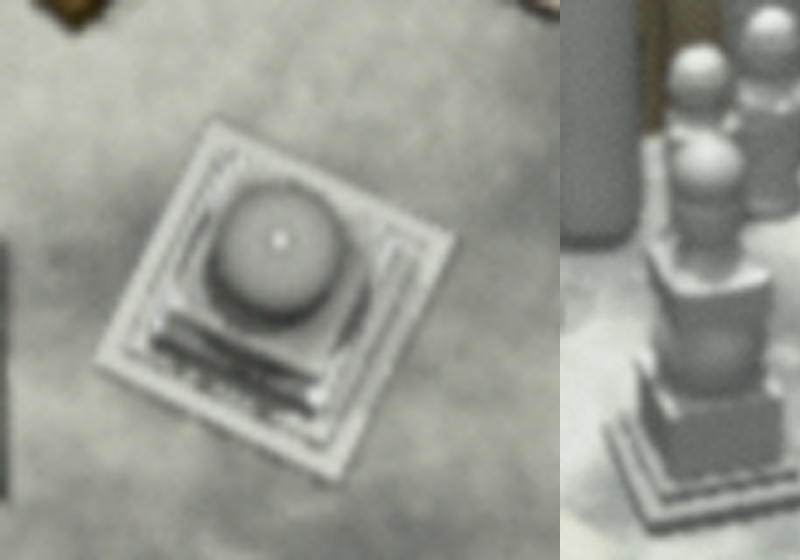

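The chosen tower stands on its two-step plinth at (324,186). The bright finial tip is at crop (280,240), and the plinth corners are clear at crop (213,122), (455,238), (335,480), (97,362).

```bash
cat >> h.py <<'E'
def goto(p,yaw=None,sym=180):
    """rows needed (tool axes) to bring TCP to p, tool down, tool-y at heading yaw (deg)"""
    o=status.get_obs(); Rt=R(o["orientation"]); e=np.array(o["ee_pos"])
    cur=np.degrees(np.arctan2(Rt[1,1],Rt[0,1]))
    if yaw is None: yaw=cur
    yaw=cur+(yaw-cur+sym/2)%sym-sym/2
    a=np.radians(yaw); y=np.array([np.cos(a),np.sin(a),0]); z=np.array([0,0,-1.]); x=np.cross(y,z)
    Rn=np.stack([x,y,z],1)
    print("at",e.round(1),"head %.1f->%.1f"%(cur,yaw),"shift",(Rt.T@(np.array(p)-e)).round(1),"turn",cv2.Rodrigues(Rt.T@Rn)[0].ravel().round(3),"q6 %.2f t %.1f"%(o["qpos"][5],o["t"]),"w %.1f g %.1f"%(o["width"],o["grasp_force"]))
E
python3 - <<'E'
from h import *
f,K,Rc,c=grab("top")
px=lambda a:(284+a[0]/7-.43,150+a[1]/7-.43)
C=[ray(K,Rc,c,*px(a),12) for a in((213,122),(455,238),(335,480),(97,362))]
C=np.array(C)[:,:2]; print(C.round(1).tolist(),C.mean(0)); 
for i in range(4):
    d=C[(i+1)%4]-C[i]; print(np.hypot(*d).round(),np.degrees(np.arctan2(d[1],d[0])).round(1))
print(ray(K,Rc,c,*px((280,240)),223),ray(K,Rc,c,*px((276,252)),198))
print(np.array(optics.get_image("wrist")["hand_eye"]).round(2).tolist())
goto([537,23,340],0); goto([537,23,340],-28,90)
E
```

```text
[[604.2, 49.8], [563.0, -42.0], [471.3, 0.4], [512.7, 90.4]] [537.81752837  24.65077081]
101.0 -114.2
101.0 155.2
99.0 65.3
100.0 -23.9
[537.43423805  24.1775091  223.        ] [536.43773924  25.20405959 198.        ]
[[-0.0, -0.97, -0.26, 69.49], [1.0, -0.0, -0.0, -0.17], [-0.0, -0.26, 0.97, -173.59], [0.0, 0.0, 0.0, 1.0]]
at [ 179.8 -598.4  211.1] head -73.3->0.0 shift [ 520.9 -492.4 -128.6] turn [-0.    -0.    -1.279] q6 -0.02 t 0.3 w 87.8 g 0.0
at [ 179.8 -598.4  211.1] head -73.3->-118.0 shift [ 520.9 -492.4 -128.6] turn [-0.001  0.     0.78 ] q6 -0.02 t 0.3 w 87.8 g 0.0
```

```bash
python3 -m inch '[[[0,0,-50,0,0,0,100],[0,0,-100,0,0,0,100],[0,0,-130,0,0,0,100],[521,-494,-130,0,0,-0.86,100],[521,-494,-130,0,0,-0.86,100],[521,-494,-130,0,0,-0.86,100],[521,-494,-130,0,0,-0.86,100],[521,-494,-130,0,0,-0.86,100],[521,-494,-130,0,0,-0.86,100],[521,-494,-130,0,0,-0.86,100],[521,-494,-130,0,0,-0.86,100],[521,-494,-130,0,0,-0.86,100],[521,-494,-130,0,0,-0.86,100],[521,-494,-130,0,0,-0.86,100],[521,-494,-130,0,0,-0.86,100],[521,-494,-130,0,0,-0.86,100],[521,-494,-130,0,0,-0.86,100],[521,-494,-130,0,0,-0.86,100],[521,-494,-130,0,0,-0.86,100],[521,-494,-130,0,0,-0.86,100]]]'
python3 - <<'E'
from h import *
goto([537.5,24.5,340],-24)
f,K,Rc,c=grab("wrist","w1"); 
for p in ([537.5,24.5,223],[537.5,24.5,190]): print(proj(K,Rc,c,p))
E
```

```text
t: 2.3
ee_pos: [536.1, 24.0, 341.1]
orientation: [-2.634, -1.712, 0.002]
ft_force: [0.6, -0.8, -0.2]
width: 88.0
grasp_force: 0.0
at [536.1  24.  341.1] head -24.0->-24.0 shift [1.  1.  1.1] turn [-0.001  0.001  0.001] q6 0.44 t 2.3 w 88.0 g 0.0
[319.96694354 196.1719023 ]
[319.77765358 188.90753911]
```

View pics/w1.png

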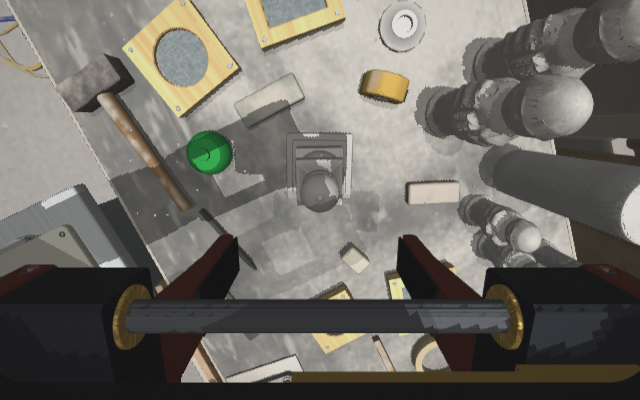

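Wrist view: the finial is at (320,190), where I predicted it, and the tower faces line up with the picture axes, so the heading is right. The green lookalike is at (209,152). Now I descend and grip.

```bash
python3 -m inch '[[[1,1,40,0,0,0,100],[1,1,80,0,0,0,100],[1,1,115,0,0,0,100],[1,1,140,0,0,0,100],[1,1,152,0,0,0,100],[1,1,152,0,0,0,100],[1,1,152,0,0,0,40],[1,1,152,0,0,0,30],[1,1,152,0,0,0,25],[1,1,152,0,0,0,25],[1,1,152,0,0,0,25],[1,1,152,0,0,0,25],[1,1,152,0,0,0,25],[1,1,152,0,0,0,25]]]'
```

```text
t: 3.75
ee_pos: [538.3, 24.9, 189.5]
orientation: [2.635, 1.711, 0.001]
ft_force: [0.8, -0.6, 1.5]
width: 38.0
grasp_force: 30.0
```

```bash
python3 -m inch '[[[0,0,-4,0,0,0,15],[0,0,-10,0,0,0,15],[0,0,-20,0,0,0,15],[0,0,-40,0,0,0,15],[0,0,-60,0,0,0,15],[0,0,-80,0,0,0,15],[0,0,-80,0,0,0,15]]]'
python3 - <<'E'
from h import *
f,K,Rc,c=grab("wrist","w2"); 
goto([452,-234.5,170],-24)
E
```

```text
t: 4.45
ee_pos: [539.8, 25.0, 272.7]
orientation: [2.632, 1.709, 0.008]
ft_force: [-0.4, -0.4, -1.3]
width: 38.1
grasp_force: 30.0
at [538.8  25.  270.9] head -24.0->-24.0 shift [-272.5   25.9  100.6] turn [ 0.003 -0.001 -0.   ] q6 0.44 t 4.5 w 38.2 g 30.0
```

View pics/w2.png

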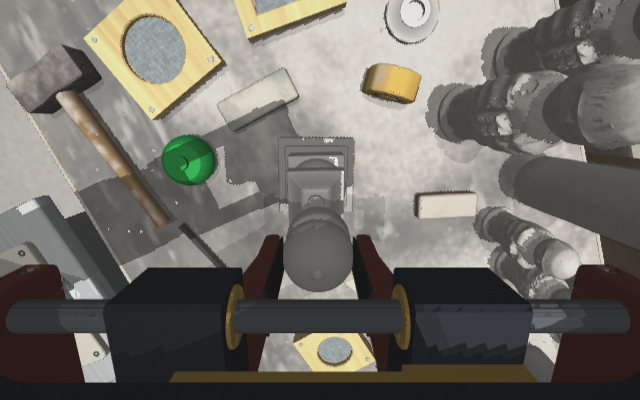

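Finial held upright between the pads (tip at (318,273)). Next the transfer to the small round tray, seen at (335,350).

```bash
python3 - <<'E'
from h import *
_,K,Rc,c=grab("wrist"); o=status.get_obs(); Rt=R(o["orientation"])
for u,v,z in((317,253,281),(318,273,305)): print(Rt.T@(ray(K,Rc,c,u,v,z)-o["ee_pos"]))
E
python3 -m inch '[[[-50,5,0,0,0,0,15],[-100,10,0,0,0,0,15],[-150,14,20,0,0,0,15],[-200,19,50,0,0,0,15],[-240,23,80,0,0,0,15],[-265,25,95,0,0,0,15],[-272,26,100,0,0,0,15],[-272,26,100,0,0,0,15],[-272,26,100,0,0,0,15],[-272,26,100,0,0,0,15]]]'
python3 - <<'E'
from h import *
goto([452.5,-234.5,52],-24)
f,K,Rc,c=grab("wrist","w3"); print(proj(K,Rc,c,[452.5,-234.5,30]))
E
```

```text
[ -0.80824954  -0.64197692 -11.36726403]
[ -0.84372401  -0.15392825 -35.36687994]
t: 5.55
ee_pos: [451.9, -233.3, 170.0]
orientation: [2.633, 1.712, 0.001]
ft_force: [0.4, -0.1, -1.2]
width: 37.6
grasp_force: 30.0
at [ 451.9 -233.3  170. ] head -23.9->-24.0 shift [ -0.9   0.9 118.1] turn [ 0.001 -0.     0.001] q6 -0.08 t 5.5 w 37.6 g 30.0
[319.54267471 193.17881842]
```

View pics/w3.png

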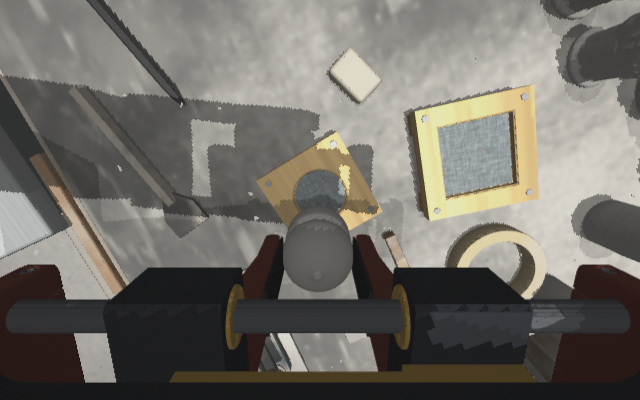

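The round recess centre is at about (320,193), as predicted, so I lower.

```bash
python3 -m inch '[[[-1,1,40,0,0,0,15],[-1,1,75,0,0,0,15],[-1,1,95,0,0,0,15],[-1,1,106,0,0,0,15],[-1,1,111,0,0,0,15],[-1,1,114,0,0,0,15],[-1,1,116,0,0,0,15],[-1,1,117,0,0,0,15],[-1,1,117,0,0,0,15],[-1,1,117,0,0,0,15]]]'
```

```text
t: 6.6
ee_pos: [451.8, -235.6, 52.8]
orientation: [2.634, 1.71, 0.001]
ft_force: [0.6, -0.4, -1.0]
width: 37.9
grasp_force: 30.0
```

```bash
python3 -m inch '[[[0,0,0.5,0,0,0,15],[0,0,1,0,0,0,15],[0,0,1,0,0,0,15]]]'; python3 -m inch '[[[0,0,0.5,0,0,0,15],[0,0,1,0,0,0,15],[0,0,1,0,0,0,15]]]'
```

```text
t: 6.9
ee_pos: [452.2, -235.4, 52.4]
orientation: [2.635, 1.71, 0.001]
ft_force: [-0.6, 3.6, 9.6]
width: 37.7
grasp_force: 30.0
t: 7.2
ee_pos: [452.3, -235.3, 52.2]
orientation: [2.634, 1.71, 0.002]
ft_force: [-3.2, 5.0, 19.6]
width: 37.9
grasp_force: 30.0
```

```bash
python3 -m inch '[[[0,0,-1.3,0,0,0,15],[0,0,-1.3,0,0,0,50],[0,0,-1.3,0,0,0,75],[0,0,-1.3,0,0,0,100],[0,0,-1.3,0,0,0,100],[0,0,-1.3,0,0,0,100],[0,0,-20,0,0,0,100],[0,0,-60,0,0,0,100],[0,0,-110,0,0,0,100],[0,0,-160,0,0,0,100],[0,0,-200,0,0,0,100],[0,0,-200,0,0,0,100],[0,0,-200,0,0,0,100]]]'
python3 - <<'E'
from h import *
goto([537.5,24.5,250],-24)
f,K,Rc,c=grab("wrist","w4"); print(proj(K,Rc,c,[452.5,-234.5,86]))
f,K,Rc,c=grab("wrist")
for p in ([611,-261,30],[452.5,-234.5,30]):print(proj(K,Rc,c,p))
E
```

```text
t: 8.5
ee_pos: [451.8, -235.6, 251.1]
orientation: [2.633, 1.71, 0.002]
ft_force: [-0.2, 0.5, 0.5]
width: 87.9
grasp_force: 0.0
at [ 451.8 -235.6  251.1] head -24.0->-24.0 shift [272.4 -27.6   1. ] turn [ 0.002  0.    -0.   ] q6 -0.08 t 8.5 w 87.9 g 0.0
[318.48263685 186.14778172]
[446.61118654 145.00228444]
[319.50853743 177.57812326]
```

View pics/w4.png

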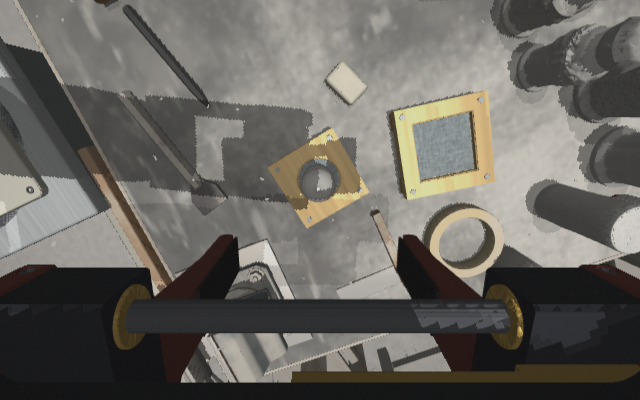

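Finial stands in its recess at (318,180). Roof tray recess is at (446,146), as computed. Now back to the tower.

```bash
python3 -m inch '[[[50,-5,0,0,0,0,100],[100,-10,0,0,0,0,100],[150,-15,0,0,0,0,100],[200,-20,0,0,0,0,100],[245,-25,0,0,0,0,100],[272,-27,0,0,0,0,100],[272,-27,0,0,0,0,100],[272,-27,0,0,0,0,100],[272,-27,0,0,0,0,100]]]'
python3 - <<'E'
from h import *
goto([537.5,24.5,148],-24)
f,K,Rc,c=grab("wrist"); t=cv2.resize(f[110:270,240:400],(560,560),interpolation=cv2.INTER_CUBIC); cv2.imwrite("pics/w5.png",t[:,:,::-1])
a=proj(K,Rc,c,[537.5,24.5,166]); print((a-[240,110])*3.5)
E
```

```text
t: 9.5
ee_pos: [536.7, 23.0, 249.3]
orientation: [-2.635, -1.709, 0.003]
ft_force: [-0.1, -0.2, -0.5]
width: 87.8
grasp_force: 0.0
at [536.7  23.  249.3] head -24.1->-24.0 shift [  1.8   0.3 101.3] turn [-0.002  0.001 -0.001] q6 0.44 t 9.5 w 87.8 g 0.0
[277.36599784 332.29458004]
```

View pics/w5.png

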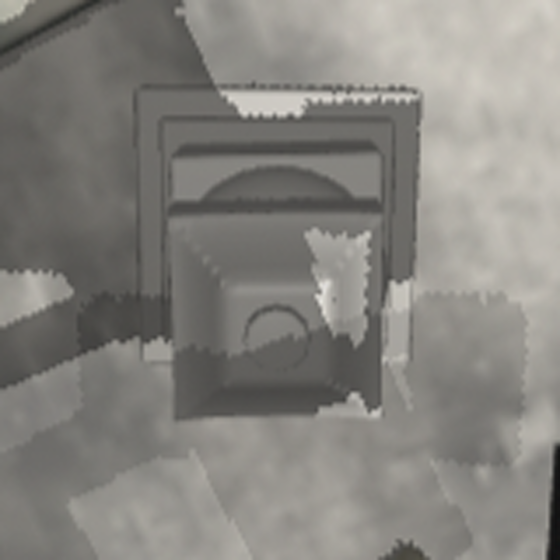

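Roof tenon at crop (276,338) is within about 1 mm of prediction, and the eaves are square to the fingers.

```bash
python3 -m inch '[[[1,0,40,0,0,0,100],[1,0,75,0,0,0,100],[1,0,93,0,0,0,100],[1,0,101,0,0,0,100],[1,0,101,0,0,0,100],[1,0,101,0,0,0,70],[1,0,101,0,0,0,62],[1,0,101,0,0,0,55],[1,0,101,0,0,0,50],[1,0,101,0,0,0,45],[1,0,101,0,0,0,45],[1,0,101,0,0,0,45],[1,0,101,0,0,0,45]]]'
```

```text
t: 10.85
ee_pos: [538.0, 25.0, 149.4]
orientation: [-2.635, -1.711, 0.0]
ft_force: [0.4, -0.5, -0.4]
width: 39.6
grasp_force: 0.0
```

Run:
```python
from h import *
f,K,Rc,c=grab("wrist"); g,_,_,_=grab("scene")
t=cv2.resize(f[100:300,220:420],(500,500),interpolation=cv2.INTER_CUBIC); s=cv2.resize(g[130:250,280:352],(300,500),interpolation=cv2.INTER_CUBIC);cv2.imwrite("pics/w6.png",np.hstack([t,s])[:,:,::-1])
```

```text
(no output)
```

View pics/w6.png

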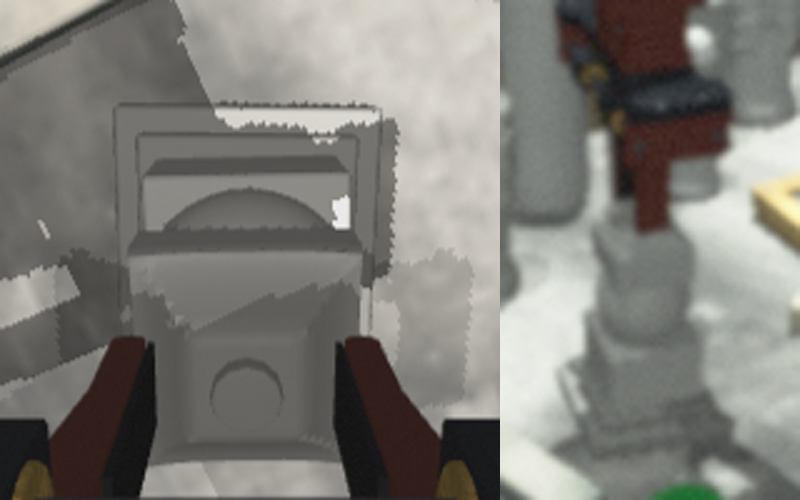

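Run:
```python
from h import *
f,K,Rc,c=grab("wrist"); print(K,ctrl.tcp_to_tips)
o=status.get_obs(); Rt=R(o["orientation"]); e=np.array(o["ee_pos"]); print(e)
for z in (118,142,130):
  for q in ((28,28),(28,-28),(-28,28),(-28,-28)):
    p=np.array([537.5,24.5,z])+Rt@np.array([*q,0]); print(z,q,((proj(K,Rc,c,p)-[220,100])*2.5).round())
for y in (20,-20): print('tip',((proj(K,Rc,c,e+Rt@np.array([10,y,19]))-[220,100])*2.5).round())
print('tenon',((proj(K,Rc,c,[537.5,24.5,166])-[220,100])*2.5).round())
```

```text
(316.1213401533078, 316.1213401533078, 317.55280145357835, 205.8423260997033) 19.0
[537.99493412  24.95166783 149.32685172]
118 (28, 28) [353. 219.]
118 (28, -28) [141. 219.]
118 (-28, 28) [346. 413.]
118 (-28, -28) [148. 413.]
142 (28, 28) [366. 240.]
142 (28, -28) [128. 240.]
142 (-28, 28) [358. 455.]
142 (-28, -28) [137. 455.]
130 (28, 28) [359. 229.]
130 (28, -28) [135. 229.]
130 (-28, 28) [352. 433.]
130 (-28, -28) [143. 433.]
tip [327. 296.]
tip [170. 296.]
tenon [248. 393.]
```

The fingers closed to 39.6 mm over the slope without touching it. From the parallax between the w4 and w6 pictures, the real fingertips sit about 10 mm *behind* the reported TCP (seen at pixel (282,238)), not 19 mm ahead. I reopen and go about 29 mm lower.

```bash
python3 -m inch '[[[0,0,0,0,0,0,100],[0,0,0,0,0,0,100],[0,0,0,0,0,0,100],[0,0,0,0,0,0,100],[0,0,0,0,0,0,100],[0,0,10,0,0,0,100],[0,0,20,0,0,0,100],[0,0,27,0,0,0,100],[0,0,29,0,0,0,100],[0,0,29,0,0,0,100],[0,0,29,0,0,0,70],[0,0,29,0,0,0,65],[0,0,29,0,0,0,60],[0,0,29,0,0,0,55],[0,0,29,0,0,0,50],[0,0,29,0,0,0,45],[0,0,29,0,0,0,45],[0,0,29,0,0,0,45]]]'
python3 - <<'E'
from h import *
f,K,Rc,c=grab("wrist"); g,_,_,_=grab("scene")
t=cv2.resize(f[100:300,220:420],(500,500),interpolation=cv2.INTER_CUBIC); s=cv2.resize(g[130:250,280:352],(300,500),interpolation=cv2.INTER_CUBIC);cv2.imwrite("pics/w7.png",np.hstack([t,s])[:,:,::-1])
E
```

```text
t: 12.8
ee_pos: [538.2, 24.9, 120.6]
orientation: [2.635, 1.711, 0.0]
ft_force: [-0.4, -0.6, 3.6]
width: 55.5
grasp_force: 29.9
```

View pics/w7.png

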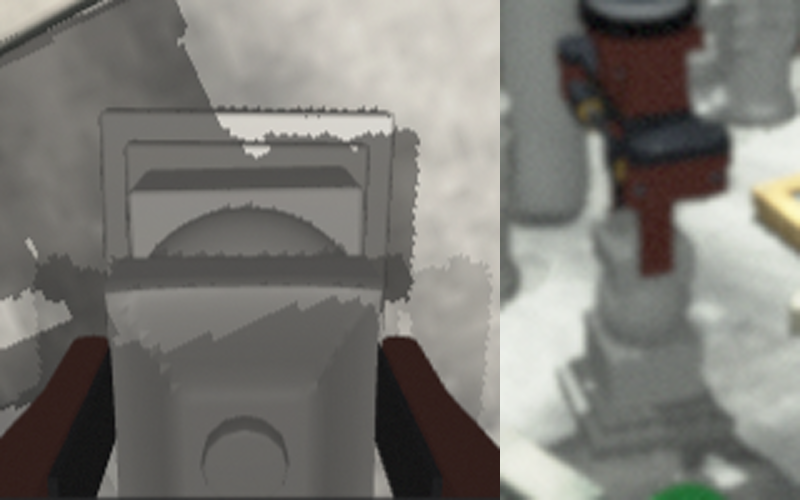

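Gripped across the eaves (55.5 mm), with the tips just above the stone's underside. Lift.

```bash
python3 -m inch '[[[0,0,-4,0,0,0,45],[0,0,-10,0,0,0,45],[0,0,-25,0,0,0,45],[0,0,-50,0,0,0,45],[0,0,-75,0,0,0,45],[0,0,-80,0,0,0,45],[0,0,-80,0,0,0,45]]]'
python3 - <<'E'
from h import *
goto([611,-261,100],-11.6)
E
```

```text
t: 13.6
ee_pos: [538.4, 25.0, 201.0]
orientation: [2.634, 1.71, 0.002]
ft_force: [-0.6, -0.3, -1.9]
width: 55.6
grasp_force: 30.0
at [538.4  25.  201. ] head -24.0->-11.6 shift [-231.8  182.5  101.1] turn [ 0.002 -0.001 -0.216] q6 0.44 t 13.6 w 55.6 g 30.0
```

Statuettes stand beyond the roof tray (+x), so I turn the gripper body sideways (heading 78.4°, same square fit).

```bash
python3 -m inch '[[[-30,24,0,0,0,-0.15,45],[-60,48,0,0,0,-0.3,45],[-90,71,0,0,0,-0.45,45],[-120,95,10,0,0,-0.6,45],[-150,118,20,0,0,-0.75,45],[-180,142,30,0,0,-0.9,45],[-205,161,40,0,0,-1.05,45],[-222,175,50,0,0,-1.2,45],[-230,181,60,0,0,-1.35,45],[-232,182.5,70,0,0,-1.5,45],[-232,182.5,80,0,0,-1.64,45],[-232,182.5,85,0,0,-1.75,45],[-232,182.5,90,0,0,-1.787,45],[-232,182.5,90,0,0,-1.787,45],[-232,182.5,90,0,0,-1.787,45],[-232,182.5,90,0,0,-1.787,45]]]'
python3 - <<'E'
from h import *
goto([611,-261,25],78.4)
f,K,Rc,c=grab("wrist","w8")
print(proj(K,Rc,c,[611,-261,22]))
E
```

```text
t: 15.2
ee_pos: [610.1, -261.1, 110.0]
orientation: [-0.319, -3.125, -0.0]
ft_force: [0.3, -0.7, -1.7]
width: 55.5
grasp_force: 30.0
at [ 610.1 -261.1  110. ] head 78.3->78.4 shift [-0.9  0.3 85. ] turn [ 0.    -0.001 -0.001] q6 -1.79 t 15.2 w 55.5 g 30.0
[318.46720533 208.77515069]
```

View pics/w8.png

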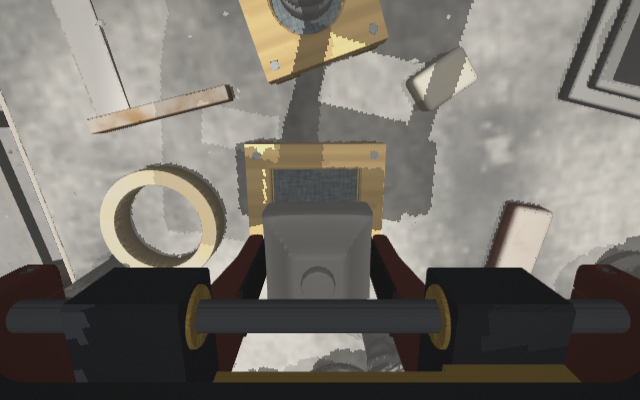

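Stone and recess are aligned (recess edges at columns 272 and 360, stone centred at 318). Lower.

```bash
python3 -m inch '[[[-1,0,40,0,0,0,45],[-1,0,65,0,0,0,45],[-1,0,76,0,0,0,45],[-1,0,81,0,0,0,45],[-1,0,83,0,0,0,45],[-1,0,84,0,0,0,45],[-1,0,84.5,0,0,0,45],[-1,0,84.5,0,0,0,45]]]'; python3 -m inch '[[[0,0,0.5,0,0,0,45],[0,0,1,0,0,0,45],[0,0,1,0,0,0,45]]]'
```

```text
t: 16.05
ee_pos: [611.8, -261.7, 26.8]
orientation: [0.318, 3.124, -0.001]
ft_force: [0.1, 0.3, -2.4]
width: 55.8
grasp_force: 30.0
t: 16.35
ee_pos: [611.3, -261.4, 24.9]
orientation: [0.318, 3.125, 0.0]
ft_force: [0.0, 0.4, -2.0]
width: 55.8
grasp_force: 30.0
```

```bash
python3 -m inch '[[[0,0,0.5,0,0,0,45],[0,0,0.5,0,0,0,45],[0,0,0.5,0,0,0,45]]]'; python3 -m inch '[[[0,0,0.5,0,0,0,45],[0,0,0.5,0,0,0,45]]]'
```

```text
t: 16.65
ee_pos: [611.4, -261.4, 24.7]
orientation: [0.318, 3.125, -0.0]
ft_force: [-0.9, 0.3, 3.1]
width: 55.6
grasp_force: 30.0
t: 16.85
ee_pos: [611.4, -261.4, 24.6]
orientation: [0.318, 3.125, 0.0]
ft_force: [-3.1, 1.0, 6.7]
width: 55.8
grasp_force: 30.0
```

Contact at the expected height. Release and rise.

```bash
python3 -m inch '[[[0,0,-0.5,0,0,0,55],[0,0,-0.5,0,0,0,75],[0,0,-0.5,0,0,0,100],[0,0,-0.5,0,0,0,100],[0,0,-0.5,0,0,0,100],[0,0,-20,0,0,0,100],[0,0,-60,0,0,0,100],[0,0,-100,0,0,0,100],[0,0,-140,0,0,0,100],[0,0,-180,0,0,0,100],[0,0,-180,0,0,0,100]]]'
python3 - <<'E'
from h import *
goto([537.5,24.5,200],-24)
goto([537.5,24.5,200],66)
f,K,Rc,c=grab("wrist"); t=cv2.resize(f[120:260,220:420],(800,560),interpolation=cv2.INTER_CUBIC); cv2.imwrite("pics/w9.png",t[:,:,::-1])
print((proj(K,Rc,c,[611,-261,70])-[220,120])*4)
E
```

```text
t: 17.95
ee_pos: [614.7, -262.9, 210.5]
orientation: [0.317, 3.115, -0.005]
ft_force: [-0.0, -0.3, 0.8]
width: 88.4
grasp_force: 0.0
at [ 614.7 -262.9  210.5] head 78.4->156.0 shift [133.6 266.    8.5] turn [-0.009  0.007 -1.355] q6 -1.79 t 17.9 w 88.4 g 0.0
at [ 614.7 -262.9  210.5] head 78.4->66.0 shift [133.6 266.    8.5] turn [-0.001  0.011  0.216] q6 -1.79 t 17.9 w 88.4 g 0.0
[398.21886586 275.57172474]
```

View pics/w9.png

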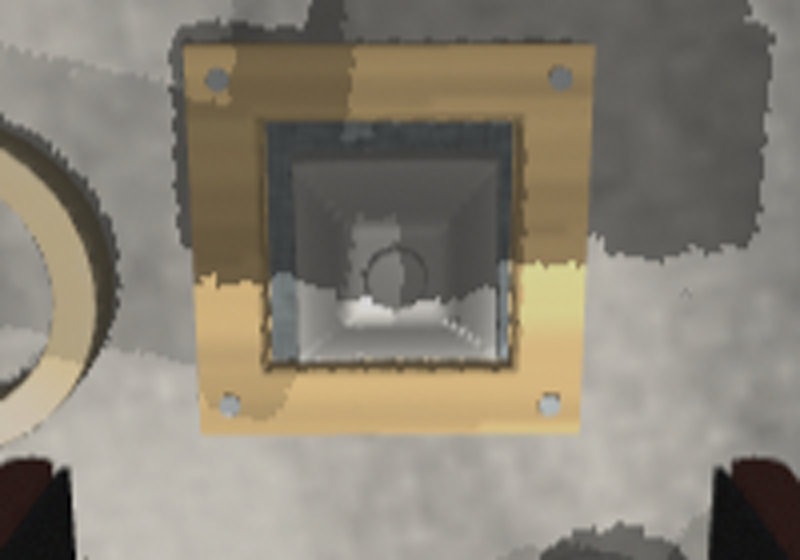

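Roof stone sits flat and centred in its recess (tenon at crop (396,275), predicted (398,276)). Back to the tower for the belly stone.

```bash
python3 -m inch '[[[20,40,8,0,0,0.06,100],[40,80,8,0,0,0.12,100],[60,120,8,0,0,0.18,100],[80,160,8,0,0,0.216,100],[100,200,8,0,0,0.216,100],[120,240,8,0,0,0.216,100],[130,260,8,0,0,0.216,100],[134,266,8,0,0,0.216,100],[134,266,8,0,0,0.216,100],[134,266,8,0,0,0.216,100],[134,266,8,0,0,0.216,100]]]'
python3 - <<'E'
from h import *
goto([537.5,24.5,72],66)
f,K,Rc,c=grab("wrist","w10"); print((proj(K,Rc,c,[537.5,24.5,125])))
t=cv2.resize(f[120:260,220:420],(800,560),interpolation=cv2.INTER_CUBIC); cv2.imwrite("pics/w10.png",t[:,:,::-1])
print((proj(K,Rc,c,[537.5,24.5,125])-[220,120])*4)
E
```

```text
t: 19.1
ee_pos: [533.9, 24.9, 195.6]
orientation: [-0.655, -3.072, 0.0]
ft_force: [-0.4, -0.1, 0.5]
width: 87.9
grasp_force: 0.0
at [533.9  24.9 195.6] head 65.9->66.0 shift [ -3.5   1.1 123.6] turn [-0.    -0.    -0.001] q6 -1.13 t 19.1 w 87.9 g 0.0
[319.86391349 217.41863656]
[399.45565394 389.67454625]
```

View pics/w10.png

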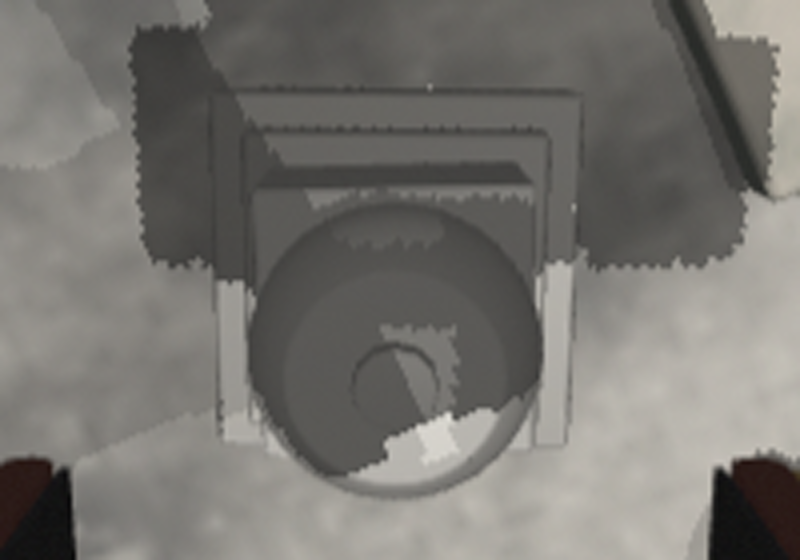

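Belly tenon at crop (395,387), within 1 mm of prediction, and the base block is square to the view. Descend and grip.

```bash
python3 -m inch '[[[-3,0,40,0,0,0,100],[-3,0,80,0,0,0,100],[-3.5,0.5,105,0,0,0,100],[-3.5,0.5,118,0,0,0,100],[-3.5,0.5,123.5,0,0,0,100],[-3.5,0.5,123.5,0,0,0,100],[-3.5,0.5,123.5,0,0,0,78],[-3.5,0.5,123.5,0,0,0,70],[-3.5,0.5,123.5,0,0,0,60],[-3.5,0.5,123.5,0,0,0,55],[-3.5,0.5,123.5,0,0,0,55],[-3.5,0.5,123.5,0,0,0,55]]]'
```

```text
t: 20.35
ee_pos: [537.6, 25.0, 73.3]
orientation: [0.652, 3.072, 0.0]
ft_force: [-1.4, -0.5, 5.9]
width: 65.1
grasp_force: 30.0
```

```bash
python3 -m inch '[[[0,0,-4,0,0,0,55],[0,0,-10,0,0,0,55],[0,0,-25,0,0,0,55],[0,0,-50,0,0,0,55],[0,0,-75,0,0,0,55],[0,0,-80,0,0,0,55],[0,0,-80,0,0,0,55]]]'
python3 - <<'E'
from h import *
goto([422.5,246,100],66)
E
```

```text
t: 21.05
ee_pos: [537.4, 25.2, 153.0]
orientation: [0.653, 3.071, 0.001]
ft_force: [-0.3, -0.6, -3.8]
width: 65.1
grasp_force: 30.0
at [537.4  25.2 153. ] head 66.0->66.0 shift [194.8 155.   52.8] turn [0.001 0.002 0.   ] q6 -1.13 t 21.1 w 65.1 g 30.0
```

```bash
python3 -m inch '[[[35,28,0,0,0,0,55],[70,56,0,0,0,0,55],[105,84,0,0,0,0,55],[140,111,0,0,0,0,55],[168,134,15,0,0,0,55],[187,149,35,0,0,0,55],[195,155,50,0,0,0,55],[195,155,53,0,0,0,55],[195,155,53,0,0,0,55],[195,155,53,0,0,0,55]]]'
python3 - <<'E'
from h import *
goto([422.5,246,26],66)
f,K,Rc,c=grab("wrist")
hsv=cv2.cvtColor(f,cv2.COLOR_RGB2HSV); m=cv2.inRange(hsv,(12,60,60),(35,255,255)); m[260:]=0
ks=[k for k in cv2.findContours(m,cv2.RETR_EXTERNAL,cv2.CHAIN_APPROX_NONE)[0] if cv2.contourArea(k)>800]
for k in ks:
    r=cv2.minAreaRect(np.array([ray(K,Rc,c,*p[0],30)[:2] for p in k],np.float32)); print(r)
# rim top edge nearest the camera: topmost tray corners
f2,K,Rc,c=grab("top"); hsv=cv2.cvtColor(f2,cv2.COLOR_RGB2HSV); m=cv2.inRange(hsv,(15,70,120),(35,255,255))
E
```

```text
t: 22.05
ee_pos: [422.4, 245.5, 99.4]
orientation: [0.654, 3.073, -0.0]
ft_force: [0.4, 0.3, -3.8]
width: 65.2
grasp_force: 30.0
at [422.4 245.5  99.4] head 66.0->66.0 shift [ 0.1  0.5 73.4] turn [-0.     0.    -0.001] q6 -0.65 t 22.1 w 65.2 g 30.0
((437.17938232421875, 394.04376220703125), (21.596403121948242, 28.457141876220703), 17.559574127197266)
((421.2213134765625, 245.69552612304688), (116.66813659667969, 116.65020751953125), 12.073430061340332)
((303.7849426269531, 149.09754943847656), (23.040325164794922, 200.9610137939453), 6.80172872543335)
```

The wrist view gives the tray centre as (421.2, 245.7), which agrees. Lower.

```bash
python3 -m inch '[[[0,0,35,0,0,0,55],[0,0,55,0,0,0,55],[0,0,65,0,0,0,55],[0,0,69,0,0,0,55],[0,0,71,0,0,0,55],[0,0,72.5,0,0,0,55],[0,0,73,0,0,0,55],[0,0,73,0,0,0,55]]]'; python3 -m inch '[[[0,0,0.5,0,0,0,55],[0,0,0.8,0,0,0,55],[0,0,0.8,0,0,0,55]]]'
```

```text
t: 22.95
ee_pos: [422.3, 246.3, 26.9]
orientation: [0.653, 3.072, 0.001]
ft_force: [-0.3, 0.5, -4.4]
width: 65.2
grasp_force: 30.0
t: 23.25
ee_pos: [421.9, 246.1, 25.7]
orientation: [0.653, 3.073, 0.0]
ft_force: [-1.2, 0.0, -4.2]
width: 65.4
grasp_force: 30.0
```

```bash
python3 -m inch '[[[0,0,0.5,0,0,0,55],[0,0,0.5,0,0,0,55]]]'; python3 -m inch '[[[0,0,0.4,0,0,0,55],[0,0,0.4,0,0,0,55]]]'
```

```text
t: 23.45
ee_pos: [421.9, 246.1, 25.4]
orientation: [0.653, 3.073, 0.0]
ft_force: [-1.3, 0.2, 1.6]
width: 65.5
grasp_force: 30.0
t: 23.65
ee_pos: [422.0, 246.1, 25.3]
orientation: [0.653, 3.073, 0.0]
ft_force: [-3.6, -0.2, 8.5]
width: 65.0
grasp_force: 30.0
```

Contact at the expected height. Release and rise.

```bash
python3 -m inch '[[[0,0,-0.3,0,0,0,75],[0,0,-0.3,0,0,0,85],[0,0,-0.3,0,0,0,100],[0,0,-0.3,0,0,0,100],[0,0,-0.3,0,0,0,100],[0,0,-20,0,0,0,100],[0,0,-55,0,0,0,100],[0,0,-95,0,0,0,100],[0,0,-125,0,0,0,100],[0,0,-125,0,0,0,100],[0,0,-125,0,0,0,100]]]'
python3 - <<'E'
from h import *
goto([537.5,24.5,150],66)
E
```

```text
t: 24.75
ee_pos: [422.1, 246.1, 150.0]
orientation: [0.653, 3.072, 0.002]
ft_force: [-0.5, 0.0, -0.7]
width: 87.6
grasp_force: 0.0
at [422.1 246.1 150. ] head 66.0->66.0 shift [-195.5 -155.6    0. ] turn [0.001 0.001 0.   ] q6 -0.65 t 24.8 w 87.6 g 0.0
```

```bash
python3 -m inch '[[[-35,-28,0,0,0,0,100],[-70,-56,0,0,0,0,100],[-105,-84,0,0,0,0,100],[-140,-111,0,0,0,0,100],[-170,-135,0,0,0,0,100],[-189,-150,0,0,0,0,100],[-195,-155.5,0,0,0,0,100],[-195,-155.5,0,0,0,0,100],[-195,-155.5,0,0,0,0,100],[-195,-155.5,0,0,0,0,100]]]'
python3 - <<'E'
from h import *
goto([537.5,24.5,27],66)
f,K,Rc,c=grab("wrist"); p=proj(K,Rc,c,[537.5,24.5,77]); print(p)
g=cv2.cvtColor(f,cv2.COLOR_RGB2GRAY); x,y=p.astype(int)
h=cv2.HoughCircles(cv2.resize(g[y-45:y+45,x-45:x+45],None,fx=4,fy=4),cv2.HOUGH_GRADIENT,1,50,param1=60,param2=15,minRadius=25,maxRadius=70)
print(None if h is None else [(a[0]/4-45+x,a[1]/4-45+y,a[2]/4) for a in h[0][:3]])
E
```

```text
t: 25.75
ee_pos: [535.9, 25.8, 149.2]
orientation: [-0.651, -3.072, 0.0]
ft_force: [0.8, 0.1, 0.4]
width: 87.9
grasp_force: 0.0
at [535.9  25.8 149.2] head 66.1->66.0 shift [ -2.1  -0.5 122.2] turn [-0.    -0.001  0.001] q6 -1.13 t 25.8 w 87.9 g 0.0
[317.79789421 215.17737044]
[(np.float64(314.875), np.float64(215.875), np.float32(13.55)), (np.float64(342.875), np.float64(213.625), np.float32(17.075))]
```

```bash
python3 -m inch '[[[-2,-2,40,0,0,0,100],[-2,-2,80,0,0,0,100],[-2,-2,105,0,0,0,100],[-2,-2,118,0,0,0,100],[-2,-2,122,0,0,0,100],[-2,-2,122,0,0,0,100],[-2,-2,122,0,0,0,82],[-2,-2,122,0,0,0,75],[-2,-2,122,0,0,0,65],[-2,-2,122,0,0,0,60],[-2,-2,122,0,0,0,60],[-2,-2,122,0,0,0,60]]]'
```

```text
t: 27.0
ee_pos: [538.9, 22.2, 28.8]
orientation: [0.653, 3.071, 0.001]
ft_force: [-0.2, 2.2, 6.5]
width: 68.1
grasp_force: 29.9
```

```bash
python3 -m inch '[[[0,0,-4,0,0,0,60],[0,0,-12,0,0,0,60],[0,0,-30,0,0,0,60],[0,0,-60,0,0,0,60],[0,0,-85,0,0,0,60],[0,0,-90,0,0,0,60],[0,0,-90,0,0,0,60]]]'
python3 - <<'E'
from h import *
goto([598.5,267,90],83.8)
E
```

```text
t: 27.7
ee_pos: [538.0, 22.0, 118.3]
orientation: [0.653, 3.072, 0.0]
ft_force: [0.4, 0.8, -4.1]
width: 68.0
grasp_force: 29.9
at [538.   22.  118.3] head 66.0->83.8 shift [ 44.5 248.4  28.3] turn [ 0.     0.001 -0.311] q6 -1.13 t 27.7 w 68.0 g 29.9
```

```bash
python3 -m inch '[[[7,40,0,0,0,-0.05,60],[14,80,0,0,0,-0.1,60],[21,120,0,0,0,-0.16,60],[28,160,0,0,0,-0.21,60],[36,200,5,0,0,-0.27,60],[42,235,15,0,0,-0.311,60],[44.5,248,25,0,0,-0.311,60],[44.5,248.5,28,0,0,-0.311,60],[44.5,248.5,28,0,0,-0.311,60],[44.5,248.5,28,0,0,-0.311,60]]]'
python3 - <<'E'
from h import *
goto([598.5,267,27],83.8)
f,K,Rc,c=grab("wrist")
hsv=cv2.cvtColor(f,cv2.COLOR_RGB2HSV); m=cv2.inRange(hsv,(12,60,60),(35,255,255)); m[260:]=0
for k in cv2.findContours(m,cv2.RETR_EXTERNAL,cv2.CHAIN_APPROX_NONE)[0]:
    if cv2.contourArea(k)>1500: print(cv2.minAreaRect(np.array([ray(K,Rc,c,*p[0],30)[:2] for p in k],np.float32)))
E
```

```text
t: 28.7
ee_pos: [597.5, 265.7, 89.0]
orientation: [-0.171, -3.135, 0.002]
ft_force: [-0.5, -0.0, -3.7]
width: 67.7
grasp_force: 29.9
at [597.5 265.7  89. ] head 83.8->83.8 shift [-0.9  1.5 62. ] turn [-0.001 -0.002 -0.001] q6 -1.06 t 28.7 w 67.7 g 29.9
((574.7341918945312, 268.9124755859375), (124.29821014404297, 78.03653717041016), 84.10582733154297)
((471.9046325683594, 250.72457885742188), (125.33616638183594, 49.27259063720703), 83.69003295898438)
```

Tray centre checks at about (598, 266.6). Lower.

```bash
python3 -m inch '[[[-0.8,1.2,30,0,0,0,60],[-0.8,1.2,47,0,0,0,60],[-0.8,1.2,54,0,0,0,60],[-0.8,1.2,57,0,0,0,60],[-0.8,1.2,59,0,0,0,60],[-0.8,1.2,60,0,0,0,60],[-0.8,1.2,60,0,0,0,60]]]'; python3 -m inch '[[[0,0,0.6,0,0,0,60],[0,0,1,0,0,0,60],[0,0,1,0,0,0,60]]]'; python3 -m inch '[[[0,0,0.5,0,0,0,60],[0,0,0.5,0,0,0,60]]]'
```

```text
t: 29.45
ee_pos: [599.5, 268.5, 30.3]
orientation: [0.169, 3.136, 0.001]
ft_force: [-0.6, 0.5, -4.9]
width: 68.1
grasp_force: 29.9
t: 29.75
ee_pos: [599.2, 268.3, 28.9]
orientation: [0.169, 3.137, 0.0]
ft_force: [-0.3, -0.5, -4.5]
width: 68.3
grasp_force: 29.9
t: 29.95
ee_pos: [599.1, 268.3, 28.2]
orientation: [-0.169, -3.137, 0.0]
ft_force: [0.9, 1.3, -5.2]
width: 68.1
grasp_force: 29.9
```

```bash
python3 -m inch '[[[0,0,0.7,0,0,0,60],[0,0,0.7,0,0,0,60]]]'; python3 -m inch '[[[0,0,0.7,0,0,0,60],[0,0,0.7,0,0,0,60]]]'; python3 -m inch '[[[0,0,0.4,0,0,0,60],[0,0,0.4,0,0,0,60]]]'
```

```text
t: 30.15
ee_pos: [599.1, 268.2, 27.4]
orientation: [-0.169, -3.137, 0.0]
ft_force: [-0.2, -0.1, -4.8]
width: 68.1
grasp_force: 29.9
t: 30.35
ee_pos: [599.2, 268.3, 26.9]
orientation: [0.169, 3.137, 0.0]
ft_force: [-1.1, -0.2, -3.3]
width: 68.2
grasp_force: 29.9
t: 30.55
ee_pos: [599.2, 268.3, 26.9]
orientation: [0.169, 3.137, 0.0]
ft_force: [-2.5, -0.6, 1.5]
width: 67.7
grasp_force: 29.9
```

Contact at 26.9. Release, rise, back away and look.

```bash
python3 -m inch '[[[0,0,0,0,0,0,78],[0,0,0,0,0,0,88],[0,0,0,0,0,0,100],[0,0,0,0,0,0,100],[0,0,0,0,0,0,100],[0,0,-20,0,0,0,100],[0,0,-60,0,0,0,100],[0,0,-100,0,0,0,100],[0,0,-150,0,0,0,100],[0,0,-200,0,0,0,100],[80,-150,-200,0,0,0,100],[80,-150,-200,0,0,0,100],[80,-150,-200,0,0,0,100],[80,-150,-200,0,0,0,100],[80,-150,-200,0,0,0,100],[80,-150,-200,0,0,0,100]]]'
python3 - <<'E'
from h import *
f,K,Rc,c=grab("top"); g,_,_,_=grab("scene")
a=cv2.resize(f[125:275,180:480],(800,400)); s=lambda u,v:cv2.resize(g[v-25:v+25,u-50:u+50],(400,200),interpolation=cv2.INTER_CUBIC)
cv2.imwrite("pics/fin.png",np.vstack([a,np.hstack([s(232,242),s(278,272)])])[:,:,::-1])
for n,p in dict(fin=(452.5,-234.5,86),roof=(611,-261,70),belly=(422,246,77),base=(598.5,267,75)).items():
    q=proj(K,Rc,c,p); print(n,((q-[180,125])*8/3).round())
print(status.get_obs()["ee_pos"])
E
```

```text
t: 32.15
ee_pos: [504.2, 127.9, 226.9]
orientation: [0.171, 3.136, 0.001]
ft_force: [0.8, 0.4, 0.6]
width: 87.6
grasp_force: 0.0
fin [666. 275.]
roof [691. 105.]
belly [135. 293.]
base [122. 101.]
[504.52412857 128.59996402 226.60427093]
```

View pics/fin.png

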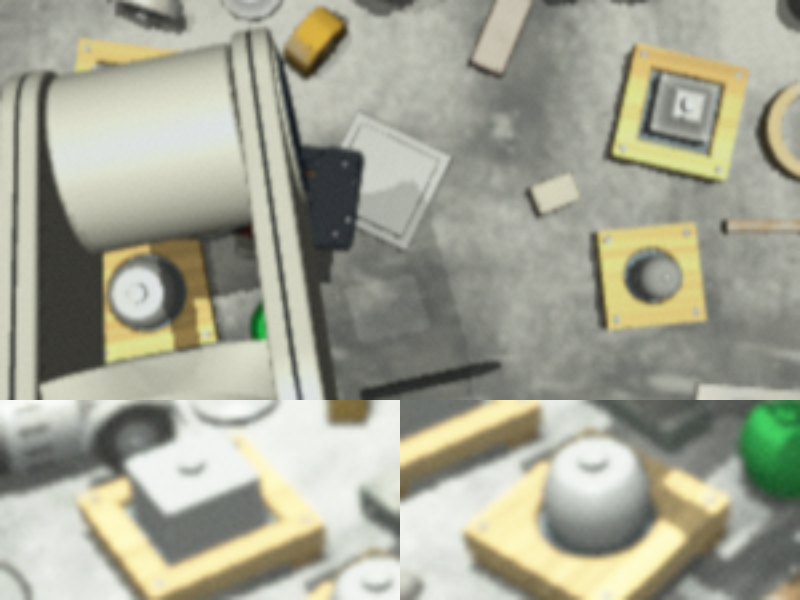

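All four stones stand upright in their recesses: finial (660,273), roof (688,105) and belly (135,293) in the top view, and base and belly in the lower crops.

```bash
python3 -c "
from workcell import ctrl
print(ctrl.close_job())"
```

```text
the job is handed in; nothing more can be done
None
```

I took the tower apart, bedded all four stones upright in their own trays and handed the job in at about 32 s; the last pictures show each stone in its recess, but the hand-in returned no verdict.

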